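# Put jar, mug and scoop back on their own rests

### The arm

A 6-joint arm with a two-finger parallel gripper is mounted at the origin on the work surface. World frame = base frame: x ahead of the robot, y to its left, z up, the work surface at z = 0. Lengths are in m, angles in rad, forces in N, time in s.
With the tool pointing down it reaches from about 0.35 to 0.875 m from the base axis. Payload 4.2 kg.
Tool frame: the origin (TCP) lies midway between the tips of the shut fingers; the grasp point (between the pads) lies 19 mm behind it; z points along the fingers, y is the line along which they close (so a half turn about z gives the same grasp; the last joint's range is limited). The gripper opens to 87 mm and grips with 3 to 60 N. Pads are 19 mm wide; open, the fingers measure 117 mm over their backs; the gripper's body (75 mm by 190 mm) begins 51 mm behind the grasp point.
Start: joints at [1.38, 0.385, 0.008, 0, -1.194, -0.259], TCP at [0.272, 0.563, 0.19] pointing down, gripper open.
Joint ranges: [-3.14, 3.14], [-1.21, 2.06], [-1.07, 1.41], [-3.16, 2.05], [-2.99, -0.16], [-3.1, 3.1]. Speed limits (rad/s): [2.79, 2.79, 3.14, 3.14, 3.14, 3.14].

### API

Orientations are given as a unit quaternion [w, x, y, z].
In Python, from station import bot, cams gives the robot as it stands.
- The arm moves only by the tool apply_moves, never from a script. Its arguments are lists of equal length, an entry for each row: "linear": the shift along the tool's x, y, z in m, a list of three; "rotation": the turn, a rotation vector about the tool's x, y, z in rad, a list of three; "gripper": the opening, from 0 (shut) to 1 (fully open). A call has exactly 10 rows; each row shifts and turns the commanded pose from where the row before left it, along the tool's axes as they then stand; what a row does not reach is not made up. A row lasts 1/8 s, in which the tool goes at most 62.5 mm and 10.7 degrees, less where a joint would pass 70% of its speed; a pose out of reach is approached as far as the arm can. A call is refused whole if a number of a shift passes 0.0625 or a number of a turn 0.188, either way. A call with a gripper value outside its range is refused whole. The fingers move at their own pace and stop on an object; "squeeze" is the grip in N (left out, the last holds). Time passes only in rows, so rows that do not move let the fingers close, or fill a call up. It gives the time, the measured TCP pose, the force, the opening and the grip force at its end, in the units of the state.
- bot.get_obs(): the state, without advancing time (a new reading comes with each control period).
- cams.capture(name): name is "side" or "top"; returns (picture, depth): 384x512x3 uint8, red, green, blue; 384x512 float32, m along the optical axis (not along the pixel's ray), 0 where there is no reading.
- cams.camera_info(name): a dict with "fx", "fy", "cx", "cy" (pixels), "T" (4x4, takes a point from camera to world coordinates). Camera axes: x right, y up, looking along -z (the intrinsics and any distortion apply to the point x, -y, -z); pixel columns grow to the right and rows downward; lengths in m; the calibration is good to about 2 mm. A picture is of the moment at which its call begins. camera_info takes no time and is no camera call.
- bot.close_job(): hands the job in; it is judged then, once.
The state is a dict: "t": time; "q": joint angles; "joint_velocities": joint speeds; "effort": joint torques, N m; "ee_pos": TCP position; "tool_rot": TCP orientation; "wrist_force": force on the tool from outside, world axes, zero at the start; "moment": the same for the moment, N m; "opening": finger opening in m; "finger_force": force on a finger pad.
Only numpy, scipy, OpenCV 4.12 (cv2) and the standard library are available. Lean on these libraries where they do the work, as an engineer would, in place of code of your own. Each camera call takes 0.05 s, during which the arm holds its last target. There are 200 camera calls.

### The job

The jar, the mug and the scoop have been left on each other's wooden rests: put the jar in the middle of the round rest, the mug upright in the middle of the square rest and the scoop lying centred along the long rest (handle to either end). Each rest holds only one thing, so on the way park one of them on the empty hexagonal rest, let go of it there, and leave that rest empty again at the end. Set the glass jar and the enamel mug down gently (no dropping), never tip them over, and leave the tortilla press, the whisk and the salt bowl alone.

Things in the scene. Friction and masses are not known exactly. Their poses are not given: they have to be found in the camera images.
- jar_center (a point): Squat glass jar with a red screw-top lid, 62 mm across and 64 mm tall, about 0.3 kg, loose. The point is on its axis, half-way up (32 mm above its foot); z up the axis. The glass body is 62 mm across up to 40 mm, then narrows to a 54 mm neck; the lid (60 mm across) takes the top 18 mm.
- mug_center (a point): White enamel mug, 62 mm across at the rim and 70 mm tall, about 0.16 kg, loose, standing mouth up. The point is on its axis, half-way up (35 mm above its foot); z up the axis. Its ear stands out about 36 mm from the wall on its +y side, so it is clear to be gripped across its x axis.
- scoop_mid (a point): Blue plastic scoop, 180 x 60 x 35 mm, about 0.1 kg, loose, lying flat on its pan. The point: middle of its length, where handle and pan meet, 26 mm above its underside. The open pan (90 mm) runs to +x, walls 33 mm high; the straight handle (90 long, 22 wide, 18 mm thick) to -x, its centre line at this height. Centre of mass 25 mm into the pan; grip across the handle 25 mm from this point.
- round_rest: Round wooden rest, 112 mm across, 10 mm thick, fixed: the jar's own place. Origin at the centre of its underside, on the counter; its top is 10 mm above. At the start the scoop lies on it.
- square_rest: Square wooden rest, 104 mm by 104 mm, 10 mm thick, fixed: the mug's own place. Origin at the centre of its underside; its top is 10 mm above. At the start the jar stands on it.
- long_rest: Long wooden rest, 200 mm along its x by 84 mm along its y, 10 mm thick, fixed: the scoop's own place. Origin at the centre of its underside; its top is 10 mm above. At the start the mug stands on it.
- hex_rest: Hexagonal wooden rest, 112 mm across its flats, 10 mm thick, fixed: the free place, empty at the start and at the end. Origin at the centre of its underside; its top is 10 mm above.
- press: Heavy cast iron tortilla press, closed, about 270 mm long and 110 mm high, fixed at the robot's left; leave alone. Origin at the centre of its underside.
- molinillo: Wooden molinillo (chocolate whisk), 270 mm long, 44 mm thick at its carved head, lying loose beyond the rests; leave alone. Origin on the counter under its middle, head to +x.
- salt_bowl: Terracotta salt bowl, 110 mm across, 45 mm high, loose, at the robot's right; leave alone. Origin at the centre of its underside.
Not all that is in view belongs to the job. Leave any orange or red look-alike of the hex_rest alone.

How it is judged:
On the way:
1. one of the three has been parked on the hexagonal rest and let go (((horizontal distance between jar_center and hex_rest below 0.04 m and z of jar_center in the frame of hex_rest between 0.036 and 0.048 m and angle between jar_center's own z axis and vertical below 0.12 rad and linear speed of jar below 0.02 m/s and angular speed of jar below 0.2 rad/s and contact force between jar and the fingers below 0.2 N) or (horizontal distance between mug_center and hex_rest below 0.04 m and z of mug_center in the frame of hex_rest between 0.039 and 0.051 m and angle between mug_center's own z axis and vertical below 0.12 rad and linear speed of mug below 0.02 m/s and angular speed of mug below 0.2 rad/s and contact force between mug and the fingers below 0.2 N) or (horizontal distance between scoop_mid and hex_rest below 0.04 m and z of scoop_mid in the frame of hex_rest between 0.03 and 0.042 m and angle between scoop_mid's own z axis and vertical below 0.12 rad and linear speed of scoop below 0.02 m/s and angular speed of scoop below 0.2 rad/s and contact force between scoop and the fingers below 0.2 N))), for 0.2 s.
At the end, for the whole second after the job is handed in: The jar stands on the round rest and the mug on the square rest, each upright and within 15 mm of its middle; the scoop lies flat on the long rest, its middle within 15 mm of the rest's and along it to within 15 degrees (either way round); the hexagonal rest is empty; all three are at rest (horizontal distance between jar_center and round_rest below 0.015 m and z of jar_center in the frame of round_rest between 0.036 and 0.048 m and angle between each of jar_center, mug_center, scoop_mid's own z axis and vertical below 0.12 rad and linear speed of each of jar, mug, scoop below 0.02 m/s and angular speed of each of jar, mug, scoop below 0.2 rad/s and horizontal distance between mug_center and square_rest below 0.015 m and z of mug_center in the frame of square_rest between 0.039 and 0.051 m and horizontal distance between scoop_mid and long_rest below 0.015 m and z of scoop_mid in the frame of long_rest between 0.03 and 0.042 m and angle between the x axis of scoop_mid and the x axis of long_rest, either way round below 0.26 rad and horizontal distance between each of jar_center, mug_center, scoop_mid and hex_rest above 0.08 m); the robot touches nothing.
It fails at once if the jar or the mug is tipped over (angle between any of jar_center, mug_center's own z axis and vertical above 0.8 rad).
It fails at once if the jar or the mug is dropped (out of the fingers and moving faster than 0.6 m/s, a fall of about 2 cm) ((linear speed of jar above 0.6 m/s and contact force between jar and the fingers below 0.2 N) or (linear speed of mug above 0.6 m/s and contact force between mug and the fingers below 0.2 N)).
It fails at once if the whisk or the salt bowl is moved by more than 30 mm (distance of any of molinillo, salt_bowl from where it was at the start of the episode above 0.03 m).
It fails at once if the press is knocked by the arm or gripper (contact force between any of the arm, the fingers and press above 15 N).
It also fails if it takes over 104 s, if anything falls off the work surface, if the arm or the gripper's body presses on something with over 40 N, if the wrist force passes 120 N, or if a joint passes its speed limit or range.

## Working session

There is one attempt and no reset: what is moved stays moved. The work goes in short steps, Python scripts to look and compute and a tool call to move; the robot and the scene stay as the last step left them, time stands still between calls to the robot, and variables do not carry over. Pictures are saved under pics/ and viewed, at most 14 in all, crops included, and the job is handed in when it is done.

Besides the shell and the picture viewer there is one more tool, called after "Call:" by a JSON object that holds its "api" and its "payload". apply_moves: Moves the arm, as the interface text tells. Its arguments: {"type":"object","properties":{"linear":{"type":"array"},"rotation":{"type":"array"},"gripper":{"type":"array"},"squeeze":{"type":"number"}},"required":["linear","rotation","gripper"]}

```bash
mkdir -p pics; ls; python3 - <<'E'
from station import bot, cams
import cv2,numpy as np
for n in("top","side"):
    p,d=cams.capture(n); cv2.imwrite(f"pics/{n}0.png",p[:,:,::-1]); np.savez(f"pics/{n}0.npz",p=p,d=d)
    i=cams.camera_info(n); print({k:(np.round(v,4).tolist() if k=='T' else v) for k,v in i.items()})
o=bot.get_obs(); print(o)
E
```

```text
pics
{'fx': 414.70856308145073, 'fy': 414.70856308145073, 'cx': 262.48208770683306, 'cy': 193.49902436136142, 'T': [[0.0236, 0.9952, -0.0952, 0.4316], [-0.9997, 0.0235, -0.0026, 0.0061], [-0.0003, 0.0952, 0.9955, 1.7219], [0.0, 0.0, 0.0, 1.0]]}
{'fx': 484.66356711133733, 'fy': 484.66356711133733, 'cx': 251.8876300954247, 'cy': 189.857849546263, 'T': [[0.9836, 0.1365, -0.118, 0.3671], [-0.1804, 0.7483, -0.6384, -1.0519], [0.0011, 0.6492, 0.7606, 1.3308], [0.0, 0.0, 0.0, 1.0]]}
{'t': 0.1, 'q': array([ 1.37960240e+00,  3.85439014e-01,  6.79767257e-03, -4.13474050e-04,
       -1.19400360e+00, -2.58594669e-01]), 'joint_velocities': array([-0.00208764, -0.00177123,  0.00390035,  0.00084905,  0.00170897,
        0.00110274]), 'effort': array([-4.98280460e-04, -3.91691816e+01,  1.87933588e+01,  4.23189685e+00,
        1.34494097e-02, -7.57406247e-05]), 'ee_pos': array([0.27147355, 0.56231329, 0.18921055]), 'tool_rot': array([ 9.30257076e-04,  9.74800244e-01, -2.23077548e-01, -1.60911218e-04]), 'wrist_force': array([ 0.1225024 ,  0.27483587, -0.09895402]), 'moment': array([ 0.01566039, -0.00480735,  0.00775394]), 'finger_force': 0.0, 'opening': 0.08702382500184729}
```

View pics/top0.png

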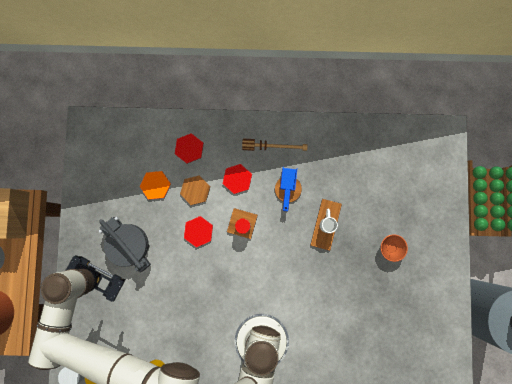

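View pics/side0.png

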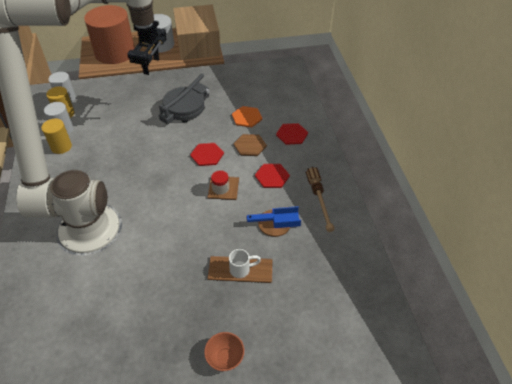

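Top view: wooden hexagon at about (195,191), orange hexagon at (155,186), red ones at (189,149), (238,179) and (199,232). The brown wooden one at (195,191) fits hex_rest. Jar at (243,227), scoop at (288,188), mug at (328,226). A crop will confirm this.

```bash
cat > h.py <<'E'
import numpy as np,cv2
from station import bot,cams
def rays(n,uv):
    i=cams.camera_info(n);uv=np.asarray(uv,float).reshape(-1,2)
    d=np.c_[(uv[:,0]-i['cx'])/i['fx'],-(uv[:,1]-i['cy'])/i['fy'],-np.ones(len(uv))]
    T=np.array(i['T']);return T[:3,3],d@T[:3,:3].T
def plane(n,uv,z):
    c,d=rays(n,uv);return (c+d*((z-c[2])/d[:,2])[:,None])[:,:2]
def proj(n,P):
    i=cams.camera_info(n);T=np.array(i['T']);p=(np.asarray(P)-T[:3,3])@T[:3,:3]
    return np.c_[i['cx']+i['fx']*p[:,0]/-p[:,2],i['cy']+i['fy']*p[:,1]/p[:,2]]
def comps(p,lo,hi,amin=25):
    m=cv2.inRange(cv2.cvtColor(p,cv2.COLOR_RGB2HSV),lo,hi)
    n,l,s,c=cv2.connectedComponentsWithStats(m)
    return [(l==k,s[k,4],c[k]) for k in range(1,n) if s[k,4]>=amin]
E
python3 - <<'E'
from h import *
t=np.load('pics/top0.npz')['p'];s=np.load('pics/side0.npz')['p']
a=cv2.resize(t[125:265,130:350],None,fx=3.6,fy=3.6,interpolation=cv2.INTER_CUBIC)
cv2.imwrite('pics/c0.png',a[:,:,::-1])
b=cv2.resize(s[95:295,180:340],None,fx=3,fy=3,interpolation=cv2.INTER_CUBIC)
cv2.imwrite('pics/c1.png',b[:,:,::-1])
for n,p,pts in(('top',t,[(195,191),(155,186),(255,230),(281,195),(322,243),(297,148),(288,175),(243,226),(330,226),(393,250)]),('side',s,[(249,145),(247,117),(232,190),(270,229),(220,273),(288,219),(219,178),(240,258)])):
    h=cv2.cvtColor(p,cv2.COLOR_RGB2HSV)
    print(n,[(q,h[q[1],q[0]].tolist()) for q in pts])
    for m,A,c in comps(p,(3,60,50),(20,210,230)): print(A,np.round(c))
E
```

```text
top [((195, 191), [15, 177, 187]), ((155, 186), [13, 255, 177]), ((255, 230), [41, 11, 189]), ((281, 195), [15, 173, 103]), ((322, 243), [14, 170, 105]), ((297, 148), [17, 94, 100]), ((288, 175), [109, 224, 235]), ((243, 226), [0, 225, 232]), ((330, 226), [56, 9, 194]), ((393, 250), [10, 188, 202])]
379 [268. 145.]
1173 [486. 205.]
654 [195. 190.]
126 [279. 191.]
152 [296. 192.]
6754 [ 20. 268.]
764 [325. 225.]
470 [242. 222.]
614 [394. 248.]
92 [ 85. 273.]
715 [ 56. 288.]
164 [266. 331.]
36 [ 53. 330.]
856 [261. 358.]
56 [114. 367.]
454 [180. 371.]
61 [149. 375.]
side [((249, 145), [14, 139, 139]), ((247, 117), [11, 195, 131]), ((232, 190), [14, 139, 139]), ((270, 229), [14, 143, 125]), ((220, 273), [14, 135, 83]), ((288, 219), [110, 194, 175]), ((219, 178), [1, 200, 171]), ((240, 258), [42, 12, 110])]
120 [63.  9.]
3609 [107.  43.]
3203 [192.  40.]
84 [148.  15.]
1184 [33. 56.]
27 [150.  50.]
26 [143.  48.]
520 [247. 116.]
350 [  4. 142.]
562 [250. 144.]
199 [313. 176.]
183 [ 74. 179.]
424 [225. 190.]
137 [101. 197.]
64 [ 58. 190.]
208 [325. 212.]
293 [271. 229.]
1082 [240. 271.]
1281 [224. 351.]
```

View pics/c0.png

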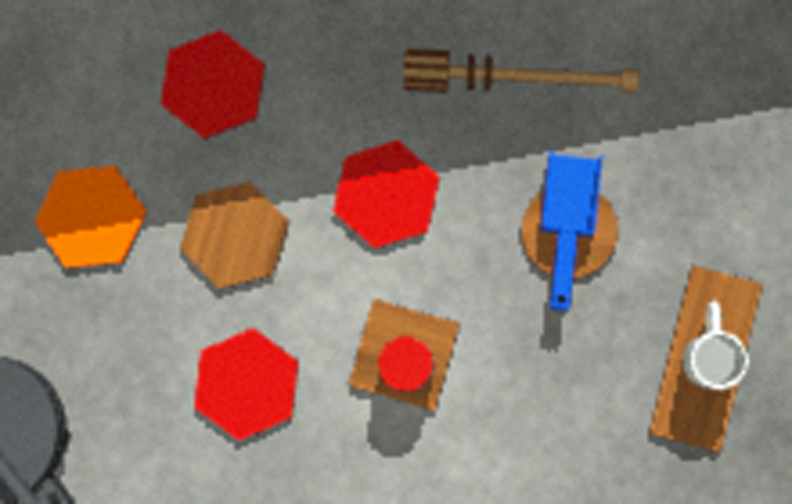

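View pics/c1.png

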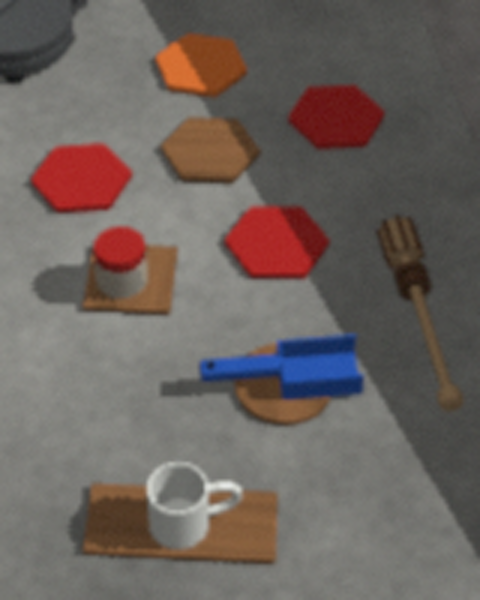

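The crops confirm it: brown wooden hex at top (195,191) is hex_rest, and the orange and red ones are decoys. Next I measure everything.

```bash
cat > meas.py <<'E'
from h import *
def cont(m,hull=True):
    c,_=cv2.findContours(m.astype(np.uint8),cv2.RETR_EXTERNAL,cv2.CHAIN_APPROX_NONE)
    c=max(c,key=len).reshape(-1,2).astype(float); return c
def near(cs,q): return min(cs,key=lambda k:np.hypot(*(k[2]-q)))[0]
def rect(P):
    r=cv2.minAreaRect((P*1000).astype(np.float32));b=cv2.boxPoints(r)/1000
    e=[b[1]-b[0],b[2]-b[1]];e=max(e,key=np.linalg.norm)
    return np.round(r[0],1),np.round(r[1],1),round(np.arctan2(e[1],e[0])%np.pi,3)
E
python3 - <<'E'
from meas import *
Q={'top':dict(hex=(195,190),r1=(279,191),r2=(296,192),sq=(242,222),long=(325,225)),
   'side':dict(hex=(250,144),r1=(271,229),r2=(271,229),sq=(225,190),long=(240,271))}
for n in Q:
    p=np.load(f'pics/{n}0.npz')['p'];cs=comps(p,(5,85,30),(22,215,235))
    P={k:plane(n,cont(near(cs,q)),.01) for k,q in Q[n].items()}
    for k in('hex','sq','long'): print(n,k,rect(P[k]),'circ',np.round(np.array(cv2.minEnclosingCircle((P[k]*1000).astype(np.float32))[0]),1))
    R=np.r_[P['r1'],P['r2']]; print(n,'round',cv2.minEnclosingCircle((R*1000).astype(np.float32)))
    bl=max(comps(p,(100,120,40),(120,255,255)),key=lambda k:k[1])[0]
    B=plane(n,cont(bl),.043);print(n,'scoop',rect(B))
    rd=near(comps(p,(0,150,60),(4,255,255))+comps(p,(172,150,60),(180,255,255)),(243,226) if n=='top' else (219,178))
    L=plane(n,cont(rd),.074);print(n,'jar',cv2.minEnclosingCircle((L*1000).astype(np.float32)),rect(L))
    h=cv2.cvtColor(p,cv2.COLOR_RGB2HSV);x0,x1,y0,y1=(310,345,200,240) if n=='top' else (225,265,245,280)
    # mug: non-wood pixels brighter/less saturated inside the long rest neighbourhood
    print(n);print(h[y0:y1:1,x0:x1:1,1].shape)
    d=np.load(f'pics/{n}0.npz')['d'];v,u=np.nonzero(d>0)
    c,r=rays(n,np.c_[u,v]);W=c+r*d[v,u][:,None]
    s=(W[:,2]>.072)&(W[:,2]<.09)&(abs(u-(x0+x1)/2)<20)&(abs(v-(y0+y1)/2)<22)
    print(n,'mug rim depth',s.sum(),rect(W[s,:2]),np.round(W[s].mean(0),3))
E
```

```text
top hex (array([603.8, 293. ]), array([113.7, 124.4]), np.float32(1.842)) circ [604.4 291.9]
top sq (array([471. ,  92.8]), array([103.6, 103.7]), np.float32(2.887)) circ [471.4  92. ]
top long (array([ 474.9, -252.7]), array([ 84.2, 200.1]), np.float32(2.902)) circ [ 474.3 -254.3]
top round ((616.9446411132812, -94.74187469482422), 56.15199279785156)
top scoop (array([613.4, -89.4]), array([ 61.3, 175. ]), np.float32(3.048))
top jar ((458.6950988769531, 87.45816802978516), 29.66713523864746) (array([457.9,  88.4]), array([55.4, 55.5]), np.float32(1.598))
top
(40, 35)
top mug rim depth 43 (array([ 472.8, -254.4]), array([66.5, 60.2]), np.float32(0.698)) [ 0.475 -0.256  0.078]
side hex (array([605.6, 285.9]), array([126.7, 112.2]), np.float32(0.797)) circ [604.9 287.7]
side sq (array([472.3,  87. ]), array([104.9, 102.6]), np.float32(1.331)) circ [472.9  86.5]
side long (array([ 475.9, -258. ]), array([ 84.9, 198.1]), np.float32(2.899)) circ [ 476.  -257.6]
side round ((614.8784790039062, -111.71875), 52.98870086669922)
side scoop (array([ 615.3, -100.9]), array([ 83.5, 176. ]), np.float32(3.029))
side jar ((459.6036071777344, 77.67127227783203), 33.47261428833008) (array([460.,  78.]), array([62.8, 57.2]), np.float32(0.788))
side
(35, 40)
side mug rim depth 113 (array([ 480.8, -254.1]), array([79.6, 60.8]), np.float32(0.504)) [ 0.476 -0.26   0.079]
```

```bash
cat > go.py <<'E'
import sys
from h import *
# go.py x y z psi : total shift in tool axes (after turning first) and turn about tool z
from scipy.spatial.transform import Rotation as R
def go(x,y,z,psi):
    o=bot.get_obs();w=o['tool_rot'];M=R.from_quat([w[1],w[2],w[3],w[0]]).as_matrix()
    p0=np.arctan2(M[1,0],M[0,0]);d=np.array([x,y,z])-o['ee_pos']
    c,s=np.cos(psi),np.sin(psi)
    print('t',round(o['t'],2),'at',np.round(o['ee_pos'],4),'psi',round(p0,3),'tilt',np.round(M[:2,2],4),'q',np.round(o['q'],2),'open',round(o['opening'],4),'ff',round(o['finger_force'],1),'F',np.round(o['wrist_force'],1))
    print('shift(after turn)',np.round([c*d[0]+s*d[1],s*d[0]-c*d[1],-d[2]],4),'turn',round(p0-psi,3),'| shift now-axes',np.round(M.T@d,4))
if len(sys.argv)>4: go(*map(float,sys.argv[1:5]))
E
python3 - <<'E'
from meas import *
print('mug',plane('top',[(329.2,225)],.08),'ear tip',plane('top',[(328.3,208.5)],.06))
s0=(180+178/3,95+490/3) # side rim centre
print('mug side',plane('side',[s0],.08),'ear',plane('side',[(180+241/3,95+492/3)],.05))
E
python3 go.py 0.459 0.086 0.13 -0.25
```

```text
mug [[ 0.46986362 -0.25603235]] ear tip [[ 0.5362652  -0.25506597]]
mug side [[ 0.47447273 -0.26336523]] ear [[ 0.54063567 -0.25853133]]
t 0.1 at [0.2715 0.5623 0.1892] psi -0.45 tilt [-0.0007 -0.0017] q [ 1.38  0.39  0.01 -0.   -1.19 -0.26] open 0.087 ff 0.0 F [ 0.1  0.3 -0.1]
shift(after turn) [0.2995 0.4151 0.0592] turn -0.2 | shift now-axes [0.376  0.3472 0.0599]
```

Call:
{"api": "apply_moves", "payload": {"linear": [[0.042,0.0385,0],[0.042,0.0385,0],[0.042,0.0385,0],[0.042,0.0385,0],[0.042,0.0385,0],[0.042,0.0385,0],[0.042,0.0385,0],[0.042,0.0385,0],[0.04,0.039,0],[0,0,0]], "rotation": [[0,0,0],[0,0,0],[0,0,0],[0,0,0],[0,0,0],[0,0,0],[0,0,0],[0,0,0],[0,0,-0.1],[0,0,-0.1]], "gripper": [1,1,1,1,1,1,1,1,1,1], "squeeze": 20}}

```text
t: 1.35
ee_pos: [0.4596, 0.0835, 0.1896]
tool_rot: [0.0, 0.992, -0.126, -0.001]
wrist_force: [0.1, -0.5, 0.1]
opening: 0.0872
finger_force: 0.0
```

```bash
python3 go.py 0.459 0.086 0.018 -0.25
```

```text
t 1.35 at [0.4596 0.0835 0.1896] psi -0.253 tilt [-0.0012 -0.0007] q [ 0.53  0.11 -0.36 -0.   -1.1   0.79] open 0.0872 ff 0.0 F [ 0.1 -0.5  0.1]
shift(after turn) [-0.0012 -0.0022  0.1716] turn -0.003 | shift now-axes [-0.001  -0.0024  0.1716]
```

Call:
{"api": "apply_moves", "payload": {"linear": [[-0.001,-0.002,0.05],[0,0,0.05],[0,0,0.05],[0,0,0.0215],[0,0,0],[0,0,0],[0,0,0],[0,0,0],[0,0,0],[0,0,0]], "rotation": [[0,0,0],[0,0,0],[0,0,0],[0,0,0],[0,0,0],[0,0,0],[0,0,0],[0,0,0],[0,0,0],[0,0,0]], "gripper": [1,1,1,1,1,0,0,0,0,0]}}

```text
t: 2.6
ee_pos: [0.4589, 0.0887, 0.0194]
tool_rot: [0.0, 0.992, -0.124, 0.0]
wrist_force: [-2.4, -1.8, 6.1]
opening: 0.0594
finger_force: 20.0
```

```bash
python3 go.py 0.605 0.291 0.06 -0.25
```

```text
t 2.6 at [0.4589 0.0887 0.0194] psi -0.25 tilt [ 0.     -0.0004] q [ 0.54  0.33 -0.59  0.   -0.65  0.78] open 0.0594 ff 20.0 F [-2.4 -1.8  6.1]
shift(after turn) [ 0.0915 -0.2321 -0.0406] turn 0.0 | shift now-axes [ 0.0916 -0.2321 -0.0407]
```

Call:
{"api": "apply_moves", "payload": {"linear": [[0,0,-0.02],[0,0,-0.03],[0.015,-0.038,0],[0.015,-0.039,0],[0.015,-0.039,0],[0.015,-0.039,0],[0.016,-0.039,0],[0.0155,-0.038,0],[0,0,0],[0,0,0]], "rotation": [[0,0,0],[0,0,0],[0,0,0],[0,0,0],[0,0,0],[0,0,0],[0,0,0],[0,0,0],[0,0,0],[0,0,0]], "gripper": [0,0,0,0,0,0,0,0,0,0]}}

```text
t: 3.85
ee_pos: [0.6036, 0.2905, 0.0671]
tool_rot: [0.001, 0.992, -0.125, -0.001]
wrist_force: [0.7, -0.4, -3.5]
opening: 0.0594
finger_force: 20.0
```

```bash
python3 go.py 0.605 0.291 0.02 -0.25
```

```text
t 3.85 at [0.6036 0.2905 0.0671] psi -0.25 tilt [-0.0031 -0.0014] q [ 0.69  0.56 -0.02 -0.   -0.99  0.63] open 0.0594 ff 20.0 F [ 0.7 -0.4 -3.5]
shift(after turn) [ 0.0012 -0.0008  0.0471] turn -0.0 | shift now-axes [ 0.0014 -0.0009  0.0471]
```

Call:
{"api": "apply_moves", "payload": {"linear": [[0.001,-0.001,0.015],[0,0,0.012],[0,0,0.008],[0,0,0.005],[0,0,0.003],[0,0,0.002],[0,0,0.002],[0,0,0],[0,0,0],[0,0,0]], "rotation": [[0,0,0],[0,0,0],[0,0,0],[0,0,0],[0,0,0],[0,0,0],[0,0,0],[0,0,0],[0,0,0],[0,0,0]], "gripper": [0,0,0,0,0,0,0,0,0,0]}}

```text
t: 5.1
ee_pos: [0.6063, 0.292, 0.0218]
tool_rot: [-0.0, 0.992, -0.125, 0.0]
wrist_force: [0.3, 0.2, -2.8]
opening: 0.0597
finger_force: 20.0
```

Call:
{"api": "apply_moves", "payload": {"linear": [[0,0,0.001],[0,0,0.001],[0,0,0.0007],[0,0,0],[0,0,0],[0,0,0],[0,0,0],[0,0,0],[0,0,0],[0,0,0]], "rotation": [[0,0,0],[0,0,0],[0,0,0],[0,0,0],[0,0,0],[0,0,0],[0,0,0],[0,0,0],[0,0,0],[0,0,0]], "gripper": [0,0,0,0,0,1,1,1,1,1]}}

```text
t: 6.35
ee_pos: [0.6062, 0.292, 0.0189]
tool_rot: [-0.0, 0.992, -0.125, 0.0]
wrist_force: [0.2, -0.1, 1.1]
opening: 0.0867
finger_force: 0.0
```

```bash
python3 go.py 0.472 -0.257 0.15 0.05
```

```text
t 6.35 at [0.6062 0.292  0.0189] psi -0.25 tilt [0. 0.] q [ 0.69  0.61 -0.07  0.   -0.89  0.63] open 0.0867 ff 0.0 F [ 0.2 -0.1  1.1]
shift(after turn) [-0.1615  0.5416 -0.1311] turn -0.3 | shift now-axes [ 0.0056  0.5651 -0.1311]
```

Call:
{"api": "apply_moves", "payload": {"linear": [[0,0,-0.035],[0,0,-0.05],[0,0,-0.05],[0,0.06,0],[0,0.06,0],[0,0.06,0],[0,0.06,0],[0,0.06,0],[0,0.06,0],[0,0.06,0]], "rotation": [[0,0,0],[0,0,0],[0,0,0],[0,0,0],[0,0,0],[0,0,0],[0,0,0],[0,0,0],[0,0,0],[0,0,-0.1]], "gripper": [1,1,1,1,1,1,1,1,1,1]}}

```text
t: 7.6
ee_pos: [0.5018, -0.1167, 0.1544]
tool_rot: [-0.0, 0.997, -0.073, 0.001]
wrist_force: [1.1, -0.7, -0.2]
opening: 0.0871
finger_force: 0.0
```

```bash
python3 go.py 0.472 -0.257 0.15 0.04; python3 - <<'E'
from meas import *
p,d=cams.capture('top'); cv2.imwrite('pics/a1.png',cv2.resize(p[125:275,150:370],None,fx=3.4,fy=3.4,interpolation=cv2.INTER_CUBIC)[:,:,::-1])
rd=near(comps(p,(0,150,60),(4,255,255),10)+comps(p,(172,150,60),(180,255,255),10),(196,187))
L=plane('top',cont(rd),.074);print('jar',cv2.minEnclosingCircle((L*1000).astype(np.float32)))
E
```

```text
t 7.6 at [ 0.5018 -0.1167  0.1544] psi -0.147 tilt [ 0.0011 -0.0001] q [ 0.09  0.23 -0.31  0.   -1.03  1.34] open 0.0871 ff 0.0 F [ 1.1 -0.7 -0.2]
shift(after turn) [-0.0354  0.139   0.0044] turn -0.187 | shift now-axes [-0.009   0.1431  0.0043]
jar ((606.5255737304688, 291.3943176269531), 30.92596435546875)
```

View pics/a1.png

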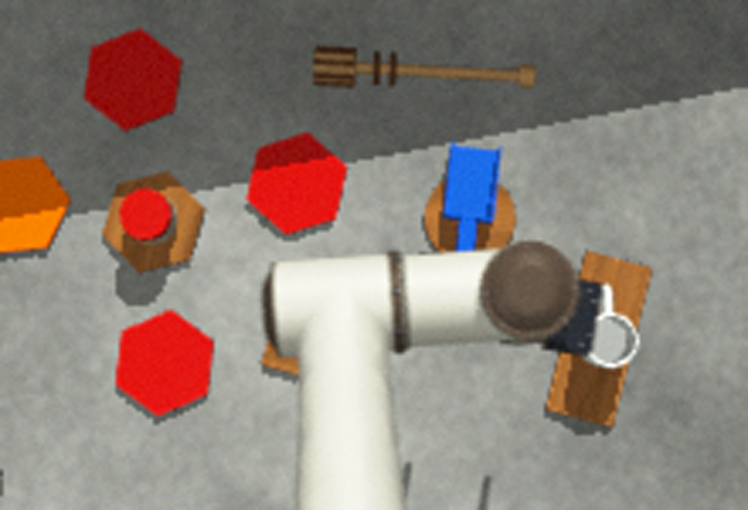

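The jar stands on the wooden hex (lid at crop (146,215)) and measures (0.6065, 0.291). Next is the mug.

Call:
{"api": "apply_moves", "payload": {"linear": [[0,0,0],[0,0,0],[-0.012,0.046,0],[-0.012,0.047,0],[-0.012,0.046,0],[0,0,0],[0,0,0.02],[0,0,0],[0,0,0],[0,0,0]], "rotation": [[0,0,-0.1],[0,0,-0.09],[0,0,0],[0,0,0],[0,0,0],[0,0,0],[0,0,0],[0,0,0],[0,0,0],[0,0,0]], "gripper": [1,1,1,1,1,1,1,1,1,1]}}

```text
t: 8.9
ee_pos: [0.4727, -0.2551, 0.1348]
tool_rot: [0.0, 1.0, 0.021, 0.001]
wrist_force: [-0.5, -0.1, 0.4]
opening: 0.0872
finger_force: 0.0
```

```bash
python3 go.py 0.472 -0.257 0.026 0.04
```

```text
t 8.9 at [ 0.4727 -0.2551  0.1348] psi 0.041 tilt [ 0.0015 -0.0005] q [-0.19  0.28 -0.29  0.   -0.99  1.8 ] open 0.0872 ff 0.0 F [-0.5 -0.1  0.4]
shift(after turn) [-0.0008  0.0019  0.1088] turn 0.001 | shift now-axes [-0.0009  0.0018  0.1088]
```

Call:
{"api": "apply_moves", "payload": {"linear": [[0,0.002,0.04],[0,0,0.04],[0,0,0.028],[0,0,0],[0,0,0],[0,0,0],[0,0,0],[0,0,0],[0,0,0],[0,0,0]], "rotation": [[0,0,0],[0,0,0],[0,0,0],[0,0,0],[0,0,0],[0,0,0],[0,0,0],[0,0,0],[0,0,0],[0,0,0]], "gripper": [1,1,1,1,0,0,0,0,0,0], "squeeze": 15}}

```text
t: 10.15
ee_pos: [0.4726, -0.2576, 0.0269]
tool_rot: [0.0, 1.0, 0.02, 0.001]
wrist_force: [-0.4, -0.3, 5.6]
opening: 0.0605
finger_force: 15.0
```

```bash
python3 go.py 0.472 0.092 0.07 0.04
```

```text
t 10.15 at [ 0.4726 -0.2576  0.0269] psi 0.041 tilt [ 0.0013 -0.0006] q [-0.2   0.42 -0.41  0.   -0.74  1.81] open 0.0605 ff 15.0 F [-0.4 -0.3  5.6]
shift(after turn) [ 0.0134 -0.3493 -0.0431] turn 0.001 | shift now-axes [ 0.0136 -0.3493 -0.0433]
```

Call:
{"api": "apply_moves", "payload": {"linear": [[0,0,-0.03],[0,0,-0.045],[0.002,-0.05,0],[0.002,-0.05,0],[0.002,-0.05,0],[0.002,-0.05,0],[0.002,-0.05,0],[0.002,-0.05,0],[0.002,-0.05,0],[0,0,0]], "rotation": [[0,0,0],[0,0,0],[0,0,0],[0,0,0],[0,0,0],[0,0,0],[0,0,0],[0,0,0],[0,0,0],[0,0,0]], "gripper": [0,0,0,0,0,0,0,0,0,0]}}

```text
t: 11.4
ee_pos: [0.4718, 0.0957, 0.1005]
tool_rot: [-0.0, 1.0, 0.022, -0.0]
wrist_force: [-1.2, -0.8, -1.8]
opening: 0.0602
finger_force: 15.0
```

```bash
python3 go.py 0.472 0.092 0.028 0.04; python3 - <<'E'
from meas import *
p,d=cams.capture('side'); cv2.imwrite('pics/a2.png',cv2.resize(p[120:290,140:340],None,fx=3.4,fy=3.4,interpolation=cv2.INTER_CUBIC)[:,:,::-1])
E
```

```text
t 11.4 at [0.4718 0.0957 0.1005] psi 0.045 tilt [-0.0004  0.0003] q [ 0.54  0.23 -0.46 -0.   -0.87  1.08] open 0.0602 ff 15.0 F [-1.2 -0.8 -1.8]
shift(after turn) [0.0001 0.0037 0.0725] turn 0.005 | shift now-axes [0.0001 0.0037 0.0725]
```

View pics/a2.png

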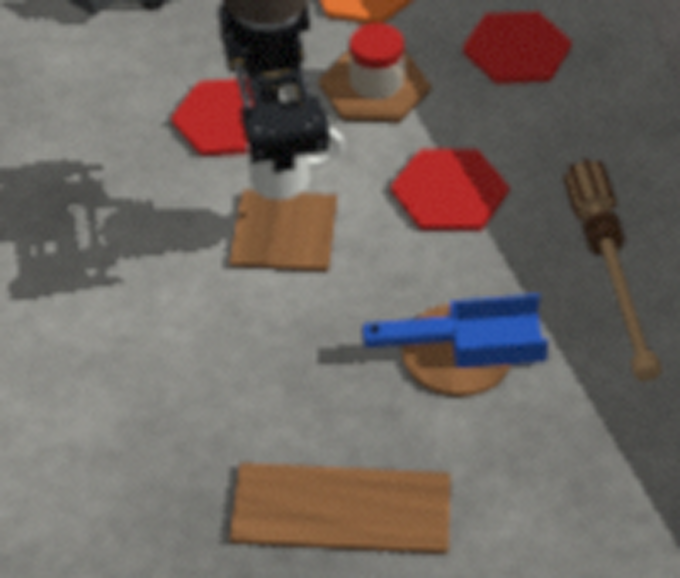

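The mug is held upright at crop (280,180). The jar stands on the hex, and the long rest is free at crop (340,507).

Call:
{"api": "apply_moves", "payload": {"linear": [[0,0.0035,0.025],[0,0,0.02],[0,0,0.012],[0,0,0.007],[0,0,0.004],[0,0,0.002],[0,0,0.002],[0,0,0],[0,0,0],[0,0,0]], "rotation": [[0,0,0],[0,0,0],[0,0,0],[0,0,0],[0,0,0],[0,0,0],[0,0,0],[0,0,0],[0,0,0],[0,0,0]], "gripper": [0,0,0,0,0,0,0,0,0,0]}}

```text
t: 12.7
ee_pos: [0.4722, 0.0895, 0.0291]
tool_rot: [-0.0, 1.0, 0.02, 0.0]
wrist_force: [0.2, 0.0, -2.0]
opening: 0.0602
finger_force: 15.0
```

```bash
python3 go.py 0.472 0.092 0.0265 0.04
```

```text
t 12.7 at [0.4722 0.0895 0.0291] psi 0.04 tilt [0.0003 0.0002] q [ 0.53  0.33 -0.55  0.   -0.69  1.08] open 0.0602 ff 15.0 F [ 0.2  0.  -2. ]
shift(after turn) [-0.0001 -0.0025  0.0026] turn 0.0 | shift now-axes [-0.0001 -0.0025  0.0026]
```

Call:
{"api": "apply_moves", "payload": {"linear": [[0,-0.0015,0],[0,0,0.001],[0,0,0.001],[0,0,0.0007],[0,0,0],[0,0,0],[0,0,0],[0,0,0],[0,0,0],[0,0,0]], "rotation": [[0,0,0],[0,0,0],[0,0,0],[0,0,0],[0,0,0],[0,0,0],[0,0,0],[0,0,0],[0,0,0],[0,0,0]], "gripper": [0,0,0,0,0,0,1,1,1,1]}}

```text
t: 13.95
ee_pos: [0.4721, 0.0909, 0.0261]
tool_rot: [0.0, 1.0, 0.02, -0.0]
wrist_force: [-0.1, -0.1, -1.0]
opening: 0.0855
finger_force: 0.0
```

```bash
python3 go.py 0.589 -0.09 0.12 -0.1
```

```text
t 13.95 at [0.4721 0.0909 0.0261] psi 0.04 tilt [-0.0001 -0.0001] q [ 0.53  0.34 -0.55  0.   -0.68  1.08] open 0.0855 ff 0.0 F [-0.1 -0.1 -1. ]
shift(after turn) [ 0.1344  0.1683 -0.0939] turn 0.14 | shift now-axes [ 0.1095  0.1855 -0.0939]
```

Call:
{"api": "apply_moves", "payload": {"linear": [[0,0,-0.03],[0,0,-0.05],[0,0,-0.04],[0.027,0.046,0],[0.027,0.046,0],[0.027,0.046,0],[0.0285,0.0475,0],[0,0,0],[0,0,0],[0,0,0]], "rotation": [[0,0,0],[0,0,0],[0,0,0],[0,0,0],[0,0,0],[0,0,0],[0,0,0],[0,0,0.07],[0,0,0.07],[0,0,0]], "gripper": [1,1,1,1,1,1,1,1,1,1]}}

```text
t: 15.2
ee_pos: [0.5888, -0.0903, 0.1459]
tool_rot: [0.0, 0.999, -0.05, -0.0]
wrist_force: [0.5, -0.8, -0.3]
opening: 0.0872
finger_force: 0.0
```

```bash
python3 go.py 0.589 -0.09 0.017 -0.1; python3 - <<'E'
from meas import *
p,d=cams.capture('side'); i=cv2.resize(p[120:290,140:340],None,fx=3.4,fy=3.4,interpolation=cv2.INTER_CUBIC); cv2.imwrite('pics/a3.png',i[:,:,::-1])
cs=comps(p,(5,85,30),(22,215,235));print('sq',rect(plane('side',cont(near(cs,(225,190))),.01)),'long',rect(plane('side',cont(near(cs,(240,271))),.01)))
E
```

```text
t 15.2 at [ 0.5888 -0.0903  0.1459] psi -0.099 tilt [-0.0007 -0.    ] q [ 0.12  0.37 -0.13 -0.   -1.07  1.35] open 0.0872 ff 0.0 F [ 0.5 -0.8 -0.3]
shift(after turn) [ 0.0002 -0.0003  0.1289] turn 0.001 | shift now-axes [ 0.0003 -0.0003  0.1289]
sq (array([472.5,  86. ]), array([103.1, 102.7]), np.float32(1.296)) long (array([ 475.5, -257.3]), array([ 85.8, 198.8]), np.float32(2.906))
```

View pics/a3.png

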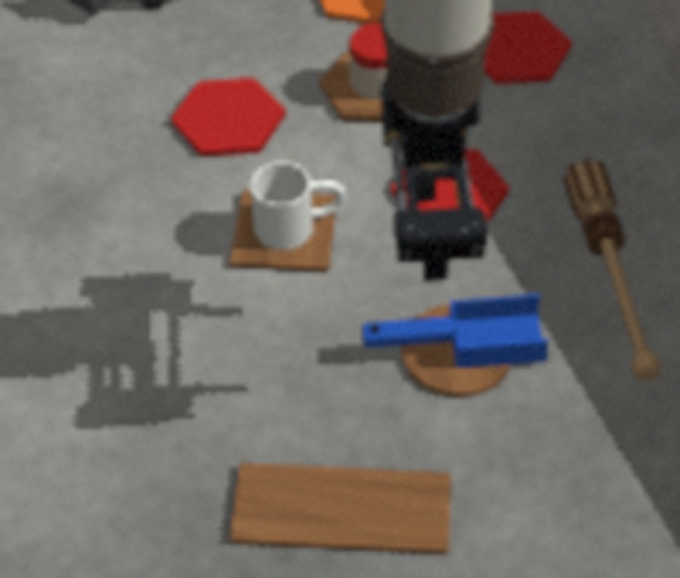

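The mug is upright on the square rest (rim at crop (279,183)). The scoop is still in place at crop (455,332), so I descend onto its handle.

Call:
{"api": "apply_moves", "payload": {"linear": [[0,0,0.045],[0,0,0.045],[0,0,0.0385],[0,0,0],[0,0,0],[0,0,0],[0,0,0],[0,0,0],[0,0,0],[0,0,0]], "rotation": [[0,0,0],[0,0,0],[0,0,0],[0,0,0],[0,0,0],[0,0,0],[0,0,0],[0,0,0],[0,0,0],[0,0,0]], "gripper": [1,1,1,0,0,0,0,0,0,0], "squeeze": 30}}

```text
t: 16.5
ee_pos: [0.5889, -0.09, 0.0178]
tool_rot: [0.0, 0.999, -0.05, 0.0]
wrist_force: [-0.3, -1.3, -0.3]
opening: 0.025
finger_force: 0.0
```

```bash
python3 go.py 0.4507 -0.248 0.06 -0.24
```

```text
t 16.5 at [ 0.5889 -0.09    0.0178] psi -0.1 tilt [ 0. -0.] q [ 0.12  0.51 -0.27  0.   -0.79  1.35] open 0.025 ff 0.0 F [-0.3 -1.3 -0.3]
shift(after turn) [-0.0967  0.1863 -0.0422] turn 0.14 | shift now-axes [-0.1218  0.171  -0.0422]
```

Call:
{"api": "apply_moves", "payload": {"linear": [[0,0,0],[0,0,0],[0,0,0],[0,0,-0.015],[0,0,-0.025],[0,0,-0.025],[-0.02,0.037,0],[-0.02,0.037,0],[0,0,0],[0,0,0]], "rotation": [[0,0,0],[0,0,0],[0,0,0],[0,0,0],[0,0,0],[0,0,0],[0,0,0],[0,0,0],[0,0,0.07],[0,0,0.07]], "gripper": [0,0,0,0,0,0,0,0,0,0]}}

```text
t: 17.75
ee_pos: [0.5419, -0.1604, 0.0842]
tool_rot: [0.0, 0.993, -0.121, 0.001]
wrist_force: [-0.3, -0.5, 0.1]
opening: 0.0009
finger_force: 0.0
```

```bash
python3 go.py 0.4507 -0.2485 0.06 -0.24
```

```text
t 17.75 at [ 0.5419 -0.1604  0.0842] psi -0.243 tilt [ 0.0019 -0.0002] q [-0.    0.38 -0.29  0.   -0.9   1.33] open 0.0009 ff 0.0 F [-0.3 -0.5  0.1]
shift(after turn) [-0.0676  0.1073  0.0242] turn -0.003 | shift now-axes [-0.0673  0.1075  0.0241]
```

```bash
python3 - <<'E'
from meas import *
for n,r in(('side',(190,290,190,340)),('top',(140,240,230,380))):
    p,d=cams.capture(n); i=cv2.resize(p[r[0]:r[1],r[2]:r[3]],None,fx=4,fy=4,interpolation=cv2.INTER_CUBIC); cv2.imwrite(f'pics/a4{n}.png',i[:,:,::-1])
    np.savez(f'pics/a4{n}.npz',p=p,d=d)
    bl=max(comps(p,(100,120,40),(120,255,255)),key=lambda k:k[1])[0]
    print(n,'scoop',rect(plane(n,cont(bl),.043)))
a=cv2.imread('pics/a4side.png');b=cv2.imread('pics/a4top.png');cv2.imwrite('pics/a4.png',cv2.resize(np.vstack([a,b]),None,fx=.75,fy=.75))
E
```

```text
side scoop (array([ 646.3, -106.2]), array([ 82.6, 110.6]), np.float32(3.067))
top scoop (array([661.8, -94.2]), array([61.7, 77.1]), np.float32(3.038))
```

View pics/a4.png

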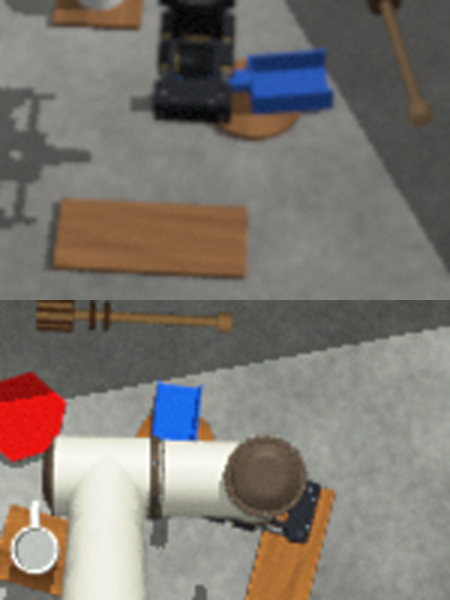

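```bash
python3 - <<'E'
from meas import *
for n in('top','side'):
    z=np.load(f'pics/{n}0.npz');p,d=z['p'],z['d']
    bl=max(comps(p,(100,120,40),(120,255,255)),key=lambda k:k[1])[0]
    v,u=np.nonzero(bl&(d>0));c,r=rays(n,np.c_[u,v]);W=c+r*d[v,u][:,None]
    for x in np.arange(.52,.71,.01):
        s=abs(W[:,0]-x)<.005
        if s.any(): print(n,round(x,3),s.sum(),'y',np.round(np.median(W[s,1]),3),np.round([W[s,1].min(),W[s,1].max()],3),'z',np.round(np.percentile(W[s,2],[10,50,90]),3))
E
```

```text
top 0.53 13 y -0.082 [-0.091 -0.074] z [0.037 0.044 0.049]
top 0.54 15 y -0.086 [-0.095 -0.074] z [0.04  0.043 0.046]
top 0.55 12 y -0.084 [-0.094 -0.074] z [0.038 0.042 0.046]
top 0.56 16 y -0.086 [-0.094 -0.076] z [0.039 0.043 0.049]
top 0.57 10 y -0.085 [-0.094 -0.077] z [0.04  0.046 0.049]
top 0.58 18 y -0.087 [-0.098 -0.077] z [0.04  0.042 0.048]
top 0.59 11 y -0.089 [-0.098 -0.077] z [0.038 0.046 0.048]
top 0.6 15 y -0.089 [-0.097 -0.081] z [0.039 0.047 0.053]
top 0.61 18 y -0.095 [-0.118 -0.078] z [0.02  0.043 0.048]
top 0.62 29 y -0.089 [-0.119 -0.061] z [0.012 0.017 0.044]
top 0.63 34 y -0.094 [-0.122 -0.064] z [0.006 0.014 0.041]
top 0.64 37 y -0.09 [-0.121 -0.063] z [0.007 0.013 0.043]
top 0.65 36 y -0.098 [-0.121 -0.064] z [0.007 0.012 0.029]
top 0.66 32 y -0.096 [-0.125 -0.065] z [0.007 0.012 0.031]
top 0.67 43 y -0.094 [-0.125 -0.065] z [0.006 0.013 0.029]
top 0.68 34 y -0.1 [-0.125 -0.067] z [0.007 0.013 0.039]
top 0.69 29 y -0.098 [-0.125 -0.067] z [0.01  0.014 0.035]
top 0.7 36 y -0.091 [-0.125 -0.068] z [0.008 0.013 0.017]
side 0.53 16 y -0.092 [-0.099 -0.08 ] z [0.
[... 332 characters left out ...]
-0.095 [-0.104 -0.084] z [0.037 0.044 0.048]
side 0.6 19 y -0.099 [-0.104 -0.086] z [0.037 0.046 0.051]
side 0.61 27 y -0.101 [-0.126 -0.084] z [0.033 0.045 0.048]
side 0.62 32 y -0.12 [-0.127 -0.064] z [0.015 0.035 0.046]
side 0.63 56 y -0.085 [-0.126 -0.064] z [0.011 0.02  0.039]
side 0.64 55 y -0.086 [-0.128 -0.064] z [0.013 0.023 0.042]
side 0.65 54 y -0.084 [-0.128 -0.063] z [0.012 0.02  0.04 ]
side 0.66 60 y -0.087 [-0.13  -0.061] z [0.013 0.019 0.041]
side 0.67 55 y -0.091 [-0.132 -0.066] z [0.011 0.02  0.041]
side 0.68 59 y -0.09 [-0.132 -0.064] z [0.012 0.019 0.04 ]
side 0.69 56 y -0.091 [-0.132 -0.066] z [0.011 0.021 0.042]
side 0.7 52 y -0.084 [-0.133 -0.067] z [0.012 0.018 0.042]
```

The scoop matches its model and didn't move, so the grip must have slipped. I'll retry in stages, checking the force before lifting.

Call:
{"api": "apply_moves", "payload": {"linear": [[0,0,-0.03],[0,0,-0.03],[-0.04,-0.04,0],[-0.04,-0.04,0],[0,0,0],[0,0,0],[0,0,0],[0,0,0],[0,0,0],[0,0,0]], "rotation": [[0,0,0],[0,0,0],[0,0,0],[0,0,0],[0,0,0],[0,0,-0.07],[0,0,-0.07],[0,0,0],[0,0,0],[0,0,0]], "gripper": [1,1,1,1,1,1,1,1,1,1], "squeeze": 50}}

```text
t: 19.1
ee_pos: [0.4832, -0.0631, 0.1428]
tool_rot: [0.0, 0.999, -0.05, 0.0]
wrist_force: [0.3, -0.4, 0.7]
opening: 0.0857
finger_force: 0.0
```

```bash
python3 - <<'E'
from meas import *
for n in('top','side'):
    p,d=cams.capture(n)
    cs=comps(p,(100,120,40),(120,255,255));print([(a,c) for _,a,c in cs])
    bl=np.any([m for m,a,c in cs],0)
    v,u=np.nonzero(bl&(d>0));c,r=rays(n,np.c_[u,v]);W=c+r*d[v,u][:,None]
    for x in np.arange(.50,.75,.02):
        s=abs(W[:,0]-x)<.01
        if s.any(): print(n,round(x,3),s.sum(),'y',np.round([W[s,1].min(),W[s,1].max()],3),'z',np.round(np.percentile(W[s,2],[10,50,90]),3))
    print(W[:,0].min(),W[:,0].max())
E
python3 go.py 0.591 -0.0895 0.017 -0.1
```

```text
[(np.int32(391), array([287.97953964, 181.47826087]))]
top 0.52 1 y [-0.053 -0.053] z [0.53 0.53 0.53]
top 0.56 10 y [-0.094 -0.077] z [0.042 0.045 0.05 ]
top 0.58 29 y [-0.098 -0.077] z [0.039 0.044 0.05 ]
top 0.6 25 y [-0.098 -0.081] z [0.04  0.045 0.047]
top 0.62 61 y [-0.122 -0.061] z [0.008 0.017 0.046]
top 0.64 70 y [-0.121 -0.064] z [0.008 0.013 0.036]
top 0.66 69 y [-0.128 -0.064] z [0.006 0.012 0.037]
top 0.68 74 y [-0.125 -0.066] z [0.007 0.013 0.037]
top 0.7 52 y [-0.125 -0.067] z [0.006 0.013 0.019]
0.5223849856651221 0.7059074544034643
[(np.int32(673), array([279.14561664, 217.06835067]))]
side 0.52 5 y [-0.094 -0.083] z [0.039 0.045 0.045]
side 0.54 42 y [-0.101 -0.077] z [0.033 0.046 0.048]
side 0.56 38 y [-0.101 -0.078] z [0.037 0.044 0.047]
side 0.58 43 y [-0.102 -0.078] z [0.035 0.044 0.048]
side 0.6 38 y [-0.108 -0.084] z [0.036 0.045 0.049]
side 0.62 80 y [-0.126 -0.062] z [0.014 0.031 0.046]
side 0.64 112 y [-0.129 -0.063] z [0.013 0.021 0.04 ]
side 0.66 113 y [-0.13  -0.064] z [0.012 0.02  0.041]
side 0.68 114 y [-0.132 -0.061] z [0.013 0.018 0.042]
side 0.7 85 y [-0.132 -0.066] z [0.01  0.019 0.041]
side 0.72 2 y [-0.072 -0.071] z [0.    0.002 0.004]
0.5276431337422195 0.7107778713169366
t 19.2 at [ 0.4831 -0.0631  0.1427] psi -0.1 tilt [-0.0001 -0.0001] q [ 0.2   0.19 -0.39  0.   -0.98  1.27] open 0.0862 ff 0.0 F [ 0.6 -0.9 -0.7]
shift(after turn) [0.11   0.0155 0.1257] turn -0.0 | shift now-axes [0.11   0.0155 0.1257]
```

Call:
{"api": "apply_moves", "payload": {"linear": [[0.055,0.008,0],[0.055,0.007,0],[0,0,0.05],[0,0,0.05],[0,0,0.026],[0,0,0],[0,0,0],[0,0,0],[0,0,0],[0,0,0]], "rotation": [[0,0,0],[0,0,0],[0,0,0],[0,0,0],[0,0,0],[0,0,0],[0,0,0],[0,0,0],[0,0,0],[0,0,0]], "gripper": [1,1,1,1,1,1,0,0,0,0]}}

```text
t: 20.45
ee_pos: [0.5913, -0.0888, 0.0175]
tool_rot: [-0.0, 0.999, -0.05, 0.001]
wrist_force: [0.1, -0.1, 1.3]
opening: 0.0548
finger_force: 0.0
```

Call:
{"api": "apply_moves", "payload": {"linear": [[0,0,0],[0,0,0],[0,0,0],[0,0,0],[0,0,0],[0,0,0],[0,0,0],[0,0,0],[0,0,0],[0,0,0]], "rotation": [[0,0,0],[0,0,0],[0,0,0],[0,0,0],[0,0,0],[0,0,0],[0,0,0],[0,0,0],[0,0,0],[0,0,0]], "gripper": [0,0,0,0,0,0,0,0,0,0]}}

```text
t: 21.7
ee_pos: [0.591, -0.0888, 0.0167]
tool_rot: [0.0, 0.999, -0.05, -0.0]
wrist_force: [-0.1, 0.3, 0.5]
opening: 0.0005
finger_force: 0.0
```

```bash
python3 - <<'E'
from meas import *
p,d=cams.capture('side'); i=cv2.resize(p[160:250,220:330],None,fx=6,fy=6,interpolation=cv2.INTER_CUBIC); cv2.imwrite('pics/a5.png',i[:,:,::-1])
E
```

```text
(no output)
```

View pics/a5.png

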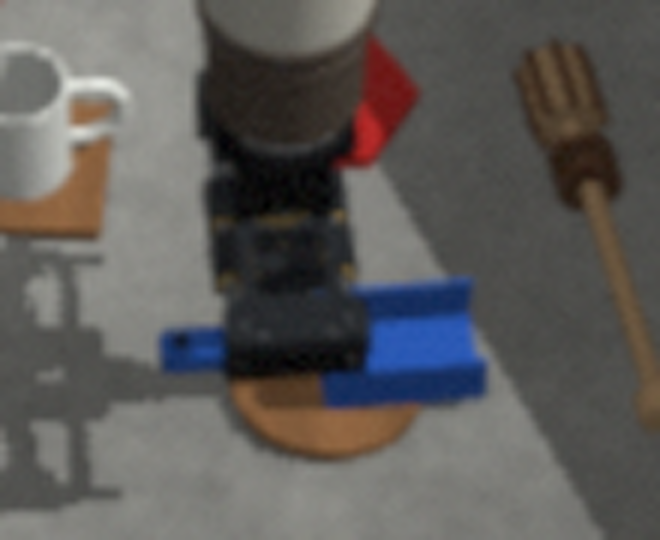

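```bash
python3 - <<'E'
from h import *
for z in(.146,.156,.166,.176,.186): print('a3 finger tip z',z,proj('side',[[.5888,-.09-.045,z],[.5888,-.09-.058,z]]).round(1).tolist(),'seen (267.9,201.5)')
for z in(.1,.12,.14): print('a2',z,proj('side',[[.4718,.0957-.031,z],[.4718,.0957-.045,z]]).round(1).tolist(),'seen (223.8,169.4)')
print('scoop fingers now',proj('side',[[.591,-.0888,.0167],[.591,-.0888,.09]]).round(1).tolist())
z=np.load('pics/top0.npz');print('start gripper top',proj('top',[[.2715,.5623,.189],[.2715,.5623,.26]]).round(1).tolist())
E
python3 go.py 0.591 -0.0888 0.05 -0.1
```

```text
a3 finger tip z 0.146 [[268.3, 206.8], [269.2, 210.0]] seen (267.9,201.5)
a3 finger tip z 0.156 [[268.4, 204.8], [269.3, 208.0]] seen (267.9,201.5)
a3 finger tip z 0.166 [[268.5, 202.8], [269.4, 206.0]] seen (267.9,201.5)
a3 finger tip z 0.176 [[268.6, 200.7], [269.5, 203.9]] seen (267.9,201.5)
a3 finger tip z 0.186 [[268.7, 198.6], [269.6, 201.9]] seen (267.9,201.5)
a2 0.1 [[222.8, 175.0], [223.4, 178.0]] seen (223.8,169.4)
a2 0.12 [[222.5, 171.1], [223.1, 174.1]] seen (223.8,169.4)
a2 0.14 [[222.2, 167.1], [222.8, 170.1]] seen (223.8,169.4)
scoop fingers now [[265.2, 220.0], [265.7, 206.5]]
start gripper top [[109.1, 273.6], [101.5, 275.6]]
t 21.75 at [ 0.591  -0.0888  0.0168] psi -0.1 tilt [0. 0.] q [ 0.12  0.51 -0.27 -0.   -0.79  1.35] open 0.0003 ff 0.0 F [0.3 0.6 0.6]
shift(after turn) [ 0.     -0.     -0.0332] turn 0.0 | shift now-axes [ 0.     -0.     -0.0332]
```

Call:
{"api": "apply_moves", "payload": {"linear": [[0,0,-0.02],[0,0,-0.05],[0,0,-0.05],[0,0,0],[0,0,0],[0,0,0],[0,0,0],[0,0,0],[0,0,0],[0,0,0]], "rotation": [[0,0,0],[0,0,0],[0,0,0],[0,0,0],[0,0,0],[0,0,0],[0,0,0],[0,0,0],[0,0,0],[0,0,0]], "gripper": [0,0,0,0,0.4,0.4,0.4,0.4,0.4,0.4]}}

```text
t: 23.0
ee_pos: [0.591, -0.0888, 0.1367]
tool_rot: [0.0, 0.999, -0.05, -0.0]
wrist_force: [0.4, -0.4, -0.2]
opening: 0.0343
finger_force: 0.0
```

```bash
python3 go.py 0.591 -0.0888 0.05 -0.1; python3 - <<'E'
from meas import *
p,d=cams.capture('side'); i=cv2.resize(p[120:250,215:335],None,fx=4.5,fy=4.5,interpolation=cv2.INTER_CUBIC); cv2.imwrite('pics/a6.png',i[:,:,::-1])
m=(d>0);v,u=np.nonzero(m);c,r=rays('side',np.c_[u,v]);W=c+r*d[v,u][:,None]
s=(abs(u-267)<=3)&(v>165)&(v<225)
for vv in range(170,222,2):
    k=s&(v==vv)
    if k.any(): print(vv,np.round(np.median(W[k],0),3),p[vv,267])
E
```

```text
t 23.0 at [ 0.591  -0.0888  0.1367] psi -0.1 tilt [-0.0001 -0.    ] q [ 0.12  0.38 -0.14  0.   -1.05  1.35] open 0.0343 ff 0.0 F [ 0.4 -0.4 -0.2]
shift(after turn) [-0.     -0.      0.0867] turn 0.0 | shift now-axes [-0.     -0.      0.0867]
170 [ 0.589 -0.099  0.277] [65 55 39]
172 [ 0.585 -0.111  0.281] [37 37 33]
174 [ 0.588 -0.106  0.266] [32 31 24]
176 [ 0.587 -0.11   0.264] [40 41 44]
178 [ 0.585 -0.121  0.265] [34 37 40]
180 [ 0.583 -0.127  0.265] [35 35 39]
182 [ 0.582 -0.134  0.264] [38 42 43]
184 [ 0.576 -0.158  0.282] [37 41 45]
186 [ 0.574 -0.165  0.283] [38 40 43]
188 [ 0.573 -0.173  0.284] [39 43 46]
190 [ 0.572 -0.181  0.283] [39 44 47]
192 [ 0.571 -0.182  0.275] [16 22 22]
194 [ 0.572 -0.179  0.263] [11 10 12]
196 [ 0.574 -0.175  0.249] [14 13 14]
198 [0.619 0.015 0.003] [105 104 100]
200 [0.616 0.007 0.002] [137 137 132]
202 [0.616 0.    0.001] [134 135 130]
204 [ 0.614 -0.009 -0.001] [134 134 129]
206 [ 0.613 -0.018 -0.   ] [132 132 127]
208 [ 0.61  -0.026  0.   ] [133 134 130]
210 [ 0.606 -0.045  0.013] [138 118 102]
212 [ 0.605 -0.052  0.013] [131  95  78]
214 [ 0.597 -0.087  0.048] [ 53  88 177]
216 [ 0.595 -0.096  0.046] [ 43  88 179]
218 [ 0.594 -0.101  0.043] [ 34  66 133]
220 [ 0.594 -0.098  0.029] [42 48 72]
```

View pics/a6.png

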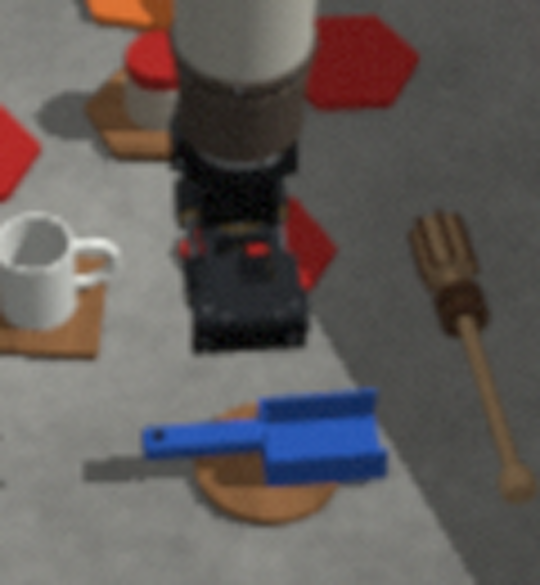

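The picture and depth explain the miss. The gripper body and fingertips are about 30 mm higher than the reported TCP, so the fingers shut just over the handle. It also fits the jar having been held by its 60 mm lid. I'll go about 26 mm lower.

Call:
{"api": "apply_moves", "payload": {"linear": [[0.001,0,0.05],[0,0,0.05],[0,0,0.02],[0,0,0.01],[0,0,0.007],[0,0,0.007],[0,0,0],[0,0,0],[0,0,0],[0,0,0]], "rotation": [[0,0,0],[0,0,0],[0,0,0],[0,0,0],[0,0,0],[0,0,0],[0,0,0],[0,0,0],[0,0,0],[0,0,0]], "gripper": [0.6,0.6,0.6,0.6,0.6,0.6,0.6,0,0,0], "squeeze": 30}}

```text
t: 24.3
ee_pos: [0.5922, -0.0889, -0.0069]
tool_rot: [-0.0, 0.999, -0.05, 0.0]
wrist_force: [0.5, -0.1, 0.6]
opening: 0.0302
finger_force: 0.0
```

Call:
{"api": "apply_moves", "payload": {"linear": [[0,0,0],[0,0,0],[0,0,0],[0,0,0],[0,0,0],[0,0,0],[0,0,-0.01],[0,0,-0.01],[0,0,0],[0,0,0]], "rotation": [[0,0,0],[0,0,0],[0,0,0],[0,0,0],[0,0,0],[0,0,0],[0,0,0],[0,0,0],[0,0,0],[0,0,0]], "gripper": [0,0,0,0,0,0,0,0,0,0]}}

```text
t: 25.55
ee_pos: [0.5918, -0.0889, 0.0127]
tool_rot: [-0.0, 0.999, -0.05, -0.0]
wrist_force: [-0.8, 0.1, -1.1]
opening: 0.0217
finger_force: 30.0
```

```bash
python3 go.py 0.4507 -0.2485 0.06 -0.24
```

```text
t 25.55 at [ 0.5918 -0.0889  0.0127] psi -0.1 tilt [-0.0001  0.0002] q [ 0.12  0.52 -0.27 -0.   -0.78  1.35] open 0.0217 ff 30.0 F [-0.8  0.1 -1.1]
shift(after turn) [-0.0991  0.1886 -0.0473] turn 0.14 | shift now-axes [-0.1245  0.1729 -0.0473]
```

Call:
{"api": "apply_moves", "payload": {"linear": [[0,0,-0.03],[0,0,-0.02],[0,0,0],[0,0,0],[-0.02,0.038,0],[-0.02,0.038,0],[-0.02,0.038,0],[-0.02,0.038,0],[-0.019,0.0365,0],[0,0,0]], "rotation": [[0,0,0],[0,0,0],[0,0,0.07],[0,0,0.07],[0,0,0],[0,0,0],[0,0,0],[0,0,0],[0,0,0],[0,0,0]], "gripper": [0,0,0,0,0,0,0,0,0,0]}}

```text
t: 26.8
ee_pos: [0.4487, -0.2497, 0.0624]
tool_rot: [-0.0, 0.993, -0.122, -0.001]
wrist_force: [0.1, 0.8, -0.7]
opening: 0.0217
finger_force: 30.0
```

Call:
{"api": "apply_moves", "payload": {"linear": [[0,0,0],[0,0,0],[0,0,0.01],[0,0,0],[0,0,0],[0,0,0],[0,0,0],[0,0,0],[0,0,0],[0,0,0]], "rotation": [[0,0,0],[0,0,0],[0,0,0],[0,0,0],[0,0,0],[0,0,0],[0,0,0],[0,0,0],[0,0,0],[0,0,0]], "gripper": [0,0,0,0,0,0,0,0,0,0]}}

```text
t: 28.05
ee_pos: [0.4511, -0.2485, 0.0528]
tool_rot: [0.0, 0.993, -0.12, 0.0]
wrist_force: [-0.2, -0.2, -1.1]
opening: 0.0215
finger_force: 30.0
```

```bash
python3 go.py 0.4507 -0.2485 -0.007 -0.24; python3 - <<'E'
from meas import *
for n in('side','top'):
    p,d=cams.capture(n)
    r=(190,310,180,300) if n=='side' else (170,270,220,370)
    cv2.imwrite(f'pics/a7{n}.png',cv2.resize(p[r[0]:r[1],r[2]:r[3]],None,fx=4,fy=4,interpolation=cv2.INTER_CUBIC)[:,:,::-1])
    v,u=np.nonzero(d>0);c,rr=rays(n,np.c_[u,v]);W=c+rr*d[v,u][:,None]
    # mug rim: bright unsaturated, z .07-.09 near square
    h=cv2.cvtColor(p,cv2.COLOR_RGB2HSV)
    s=(W[:,2]>.07)&(W[:,2]<.09)&(np.hypot(W[:,0]-.472,W[:,1]-.092)<.08)&(h[v,u,1]<60)
    if s.sum()>5: print(n,'mug',s.sum(),np.round(W[s].min(0),3),np.round(W[s].max(0),3))
    bl=np.any([m for m,a,c in comps(p,(100,120,40),(120,255,255),10)],0)
    s=bl[v,u];X=W[s]
    ax=np.array([np.cos(-.24),np.sin(-.24)]);al=(X[:,:2]-[.475,-.2545])@ax;ac=(X[:,:2]-[.475,-.2545])@[-ax[1],ax[0]]
    for lo in np.arange(-.11,.12,.02):
        k=(al>=lo)&(al<lo+.02)
        if k.any(): print(n,round(lo,2),k.sum(),'across',np.round(np.percentile(ac[k],[3,97]),3),'z',np.round(np.percentile(X[k,2],[10,50,90]),3))
    print('along',np.round(np.percentile(al,[1,99]),3))
E
```

```text
t 28.05 at [ 0.4511 -0.2485  0.0528] psi -0.24 tilt [ 0.0001 -0.    ] q [-0.19  0.35 -0.44 -0.   -0.78  1.52] open 0.0215 ff 30.0 F [-0.2 -0.2 -1.1]
shift(after turn) [-0.0004  0.      0.0598] turn 0.0 | shift now-axes [-0.0004  0.      0.0598]
side -0.09 37 across [-0.012  0.008] z [0.097 0.104 0.108]
side -0.07 6 across [-0.08  -0.043] z [0.178 0.197 0.203]
side -0.01 20 across [-0.03   0.019] z [0.072 0.076 0.095]
side 0.01 148 across [-0.032  0.029] z [0.072 0.079 0.102]
side 0.03 135 across [-0.031  0.03 ] z [0.07  0.078 0.101]
side 0.05 149 across [-0.032  0.03 ] z [0.071 0.078 0.101]
side 0.07 128 across [-0.032  0.029] z [0.072 0.078 0.101]
along [-0.084  0.088]
top mug 39 [0.442 0.064 0.071] [0.525 0.121 0.088]
top -0.11 2 across [0.005 0.007] z [0.102 0.105 0.107]
top -0.09 31 across [-0.009  0.012] z [0.098 0.103 0.111]
top -0.07 13 across [-0.006  0.012] z [0.099 0.103 0.109]
top 0.03 39 across [-0.026  0.031] z [0.069 0.075 0.098]
top 0.05 84 across [-0.027  0.031] z [0.067 0.073 0.101]
top 0.07 69 across [-0.027  0.031] z [0.066 0.073 0.094]
along [-0.089  0.086]
```

View pics/a7side.png

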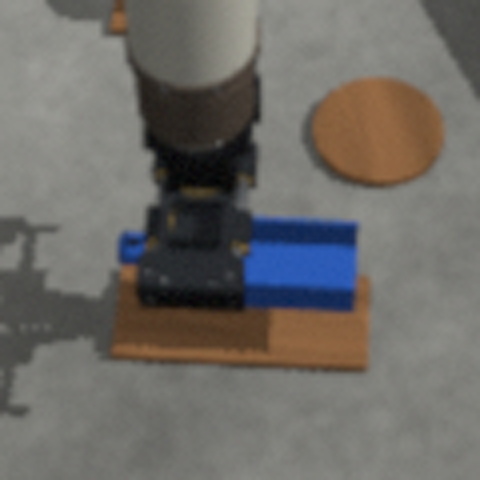

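The scoop is level and centred over the long rest (along ±88 mm, across ±30 mm). The mug centre measures about (0.473, 0.092), which is good. I lower the scoop.

Call:
{"api": "apply_moves", "payload": {"linear": [[0,0,0.02],[0,0,0.02],[0,0,0.01],[0,0,0.005],[0,0,0.003],[0,0,0.001],[0,0,0],[0,0,0],[0,0,0],[0,0,0]], "rotation": [[0,0,0],[0,0,0],[0,0,0],[0,0,0],[0,0,0],[0,0,0],[0,0,0],[0,0,0],[0,0,0],[0,0,0]], "gripper": [0,0,0,0,0,0,0,0,0.6,0.6]}}

```text
t: 29.4
ee_pos: [0.4514, -0.2486, -0.0059]
tool_rot: [0.0, 0.993, -0.12, 0.0]
wrist_force: [-0.3, 0.9, -0.2]
opening: 0.0345
finger_force: 0.0
```

Call:
{"api": "apply_moves", "payload": {"linear": [[0,0,0],[0,0,0],[0,0,0],[0,0,-0.02],[0,0,-0.05],[0,0,-0.06],[0,0,0],[0,0,0],[0,0,0],[0,0,0]], "rotation": [[0,0,0],[0,0,0],[0,0,0],[0,0,0],[0,0,0],[0,0,0],[0,0,0],[0,0,0],[0,0,0],[0,0,0]], "gripper": [0.6,0.6,0.6,0.6,0.6,1,1,1,1,1]}}

```text
t: 30.65
ee_pos: [0.4503, -0.2484, 0.1224]
tool_rot: [-0.0, 0.993, -0.12, -0.001]
wrist_force: [-0.1, -0.4, -0.3]
opening: 0.0853
finger_force: 0.0
```

```bash
python3 go.py 0.6063 0.292 0.15 -0.25; python3 - <<'E'
from meas import *
for n in('side','top'):
    p,d=cams.capture(n)
    cs=comps(p,(5,85,30),(22,215,235))
    R=plane(n,cont(near(cs,(274,222) if n=='side' else (288,190))),.01);print(n,'round',cv2.minEnclosingCircle((R*1000).astype(np.float32)),rect(R))
    bl=np.any([m for m,a,c in comps(p,(100,120,40),(120,255,255),10)],0)
    v,u=np.nonzero(bl&(d>0));c,rr=rays(n,np.c_[u,v]);X=c+rr*d[v,u][:,None]
    ax=np.array([np.cos(-.24),np.sin(-.24)]);al=(X[:,:2]-[.475,-.2545])@ax
    print('along',np.round(np.percentile(al,[1,99]),3),'zmax',np.percentile(X[:,2],95),'n',len(X))
E
```

```text
t 30.65 at [ 0.4503 -0.2484  0.1224] psi -0.24 tilt [-0.0028  0.0006] q [-0.19  0.26 -0.36 -0.   -0.95  1.52] open 0.0853 ff 0.0 F [-0.1 -0.4 -0.3]
shift(after turn) [ 0.0174 -0.5622 -0.0276] turn 0.01 | shift now-axes [ 0.0231 -0.5619 -0.0277]
side round ((619.2794799804688, -99.22068786621094), 56.56102752685547) (array([ 619.4, -100.6]), array([109.5, 108.7]), np.float32(1.381))
along [-0.084  0.087] zmax 0.04770066609146584 n 797
top round ((618.1947631835938, -93.75113677978516), 56.32609939575195) (array([618.7, -95. ]), array([104.4, 108.1]), np.float32(1.594))
along [-0.09   0.087] zmax 0.0479274213601285 n 178
```

Call:
{"api": "apply_moves", "payload": {"linear": [[0,0,-0.028],[0.0025,-0.0615,0],[0.0025,-0.0615,0],[0.0025,-0.0615,0],[0.0025,-0.0615,0],[0.0025,-0.0615,0],[0.0025,-0.0615,0],[0.0025,-0.0615,0],[0.0025,-0.0615,0],[0.0025,-0.0615,0]], "rotation": [[0,0,0],[0,0,0],[0,0,0],[0,0,0],[0,0,0],[0,0,0],[0,0,0],[0,0,0],[0,0,0],[0,0,0]], "gripper": [1,1,1,1,1,1,1,1,1,1], "squeeze": 20}}

```text
t: 32.0
ee_pos: [0.6046, 0.2857, 0.1512]
tool_rot: [0.0, 0.993, -0.119, -0.0]
wrist_force: [0.3, -0.7, 0.2]
opening: 0.087
finger_force: 0.0
```

```bash
python3 go.py 0.6063 0.292 0.019 -0.25
```

```text
t 32.0 at [0.6046 0.2857 0.1512] psi -0.24 tilt [-0.0006 -0.0007] q [ 0.68  0.49  0.07  0.   -1.16  0.65] open 0.087 ff 0.0 F [ 0.3 -0.7  0.2]
shift(after turn) [ 1.000e-04 -6.500e-03  1.322e-01] turn 0.01 | shift now-axes [ 0.0002 -0.0066  0.1322]
```

Call:
{"api": "apply_moves", "payload": {"linear": [[0,-0.003,0],[0,0,0.04],[0,0,0.05],[0,0,0.04],[0,0,0.002],[0,0,0],[0,0,0],[0,0,0],[0,0,0],[0,0,0]], "rotation": [[0,0,0],[0,0,0],[0,0,0],[0,0,0],[0,0,0],[0,0,0],[0,0,0],[0,0,0],[0,0,0],[0,0,0]], "gripper": [1,1,1,1,1,1,0,0,0,0]}}

```text
t: 33.25
ee_pos: [0.6063, 0.288, 0.0211]
tool_rot: [-0.001, 0.993, -0.119, 0.002]
wrist_force: [1.1, 2.7, 2.8]
opening: 0.0596
finger_force: 20.0
```

Call:
{"api": "apply_moves", "payload": {"linear": [[0,0,0],[0,0,0],[0,0,-0.02],[0,0,-0.04],[0,0,-0.02],[0,0.05,0],[0,0.05,0],[0,0.05,0],[0,0.05,0],[0,0,0]], "rotation": [[0,0,0],[0,0,0],[0,0,0],[0,0,0],[0,0,0],[0,0,0],[0,0,0],[0,0,0],[0,0,0],[0,0,0]], "gripper": [0,0,0,0,0,0,0,0,0,0]}}

```text
t: 34.5
ee_pos: [0.5533, 0.088, 0.0976]
tool_rot: [0.002, 0.993, -0.122, -0.004]
wrist_force: [0.2, 0.3, -3.0]
opening: 0.0594
finger_force: 20.0
```

```bash
python3 go.py 0.618 -0.0957 0.06 -0.25
```

```text
t 34.5 at [0.5533 0.088  0.0976] psi -0.245 tilt [-0.0083 -0.0028] q [ 0.45  0.37 -0.27 -0.   -0.94  0.88] open 0.0594 ff 20.0 F [ 0.2  0.3 -3. ]
shift(after turn) [0.1081 0.162  0.0376] turn 0.005 | shift now-axes [0.1076 0.1623 0.0375]
```

Call:
{"api": "apply_moves", "payload": {"linear": [[0.02,0.02,-0.005],[0.022,0.035,0],[0.022,0.035,0],[0.022,0.036,0],[0.0215,0.036,0],[0,0,0],[0,0,0.02],[0,0,0.02],[0,0,0],[0,0,0]], "rotation": [[0,0,0],[0,0,0],[0,0,0],[0,0,0],[0,0,0],[0,0,0],[0,0,0],[0,0,0],[0,0,0],[0,0,0]], "gripper": [0,0,0,0,0,0,0,0,0,0]}}

```text
t: 35.75
ee_pos: [0.6236, -0.0899, 0.0649]
tool_rot: [0.0, 0.993, -0.119, -0.0]
wrist_force: [-1.4, 0.1, -3.0]
opening: 0.06
finger_force: 20.0
```

```bash
python3 go.py 0.618 -0.0957 0.0235 -0.25; python3 - <<'E'
from meas import *
p,d=cams.capture('side');cv2.imwrite('pics/a8.png',cv2.resize(p[130:300,180:340],None,fx=3.4,fy=3.4,interpolation=cv2.INTER_CUBIC)[:,:,::-1])
E
```

```text
t 35.75 at [ 0.6236 -0.0899  0.0649] psi -0.239 tilt [-0.0004 -0.0003] q [ 0.11  0.5  -0.14  0.   -0.93  1.22] open 0.06 ff 20.0 F [-1.4  0.1 -3. ]
shift(after turn) [-0.004   0.007   0.0414] turn 0.011 | shift now-axes [-0.0041  0.0069  0.0414]
```

View pics/a8.png

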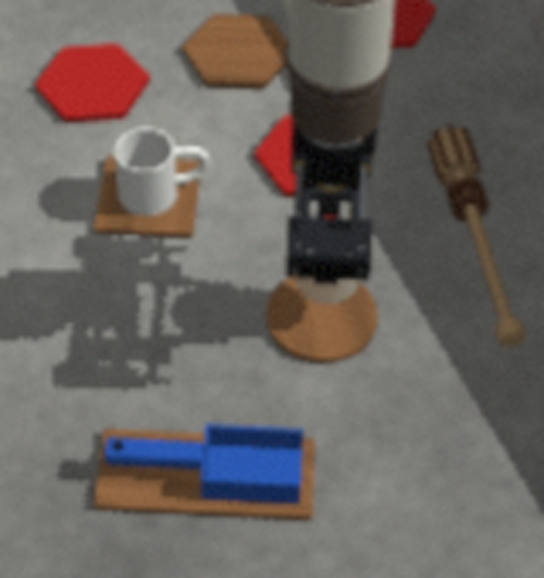

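The mug is on the square rest, the scoop on the long rest, and the jar hangs over the round rest at crop (330,285). I lower the jar.

Call:
{"api": "apply_moves", "payload": {"linear": [[-0.004,0.007,0],[0,0,0.014],[0,0,0.012],[0,0,0.007],[0,0,0.004],[0,0,0.002],[0,0,0.001],[0,0,0],[0,0,0],[0,0,0]], "rotation": [[0,0,0],[0,0,0],[0,0,0],[0,0,0],[0,0,0],[0,0,0],[0,0,0],[0,0,0],[0,0,0],[0,0,0]], "gripper": [0,0,0,0,0,0,0,0,0,0]}}

```text
t: 37.05
ee_pos: [0.6181, -0.0963, 0.025]
tool_rot: [-0.0, 0.993, -0.12, 0.0]
wrist_force: [0.4, 0.0, -2.7]
opening: 0.0594
finger_force: 20.0
```

```bash
python3 go.py 0.618 -0.0957 0.0205 -0.24
```

```text
t 37.05 at [ 0.6181 -0.0963  0.025 ] psi -0.24 tilt [0.0004 0.    ] q [ 0.1   0.54 -0.19  0.   -0.84  1.23] open 0.0594 ff 20.0 F [ 0.4  0.  -2.7]
shift(after turn) [-0.0002 -0.0006  0.0045] turn 0.0 | shift now-axes [-0.0002 -0.0006  0.0045]
```

Call:
{"api": "apply_moves", "payload": {"linear": [[0,0,0.001],[0,0,0.001],[0,0,0.001],[0,0,0.001],[0,0,0],[0,0,0],[0,0,0],[0,0,0],[0,0,0],[0,0,0]], "rotation": [[0,0,0],[0,0,0],[0,0,0],[0,0,0],[0,0,0],[0,0,0],[0,0,0],[0,0,0],[0,0,0],[0,0,0]], "gripper": [0,0,0,0,0,0,0,0,0,0]}}

```text
t: 38.3
ee_pos: [0.6181, -0.0963, 0.0212]
tool_rot: [0.0, 0.993, -0.12, 0.0]
wrist_force: [-1.8, -0.2, 3.8]
opening: 0.0596
finger_force: 20.0
```

Contact (+3.8 N). I release, rise and move clear.

Call:
{"api": "apply_moves", "payload": {"linear": [[0,0,0],[0,0,0],[0,0,0],[0,0,0],[0,0,0],[0,0,-0.03],[0,0,-0.05],[0,0,-0.05],[0,0,-0.03],[0,0,0]], "rotation": [[0,0,0],[0,0,0],[0,0,0],[0,0,0],[0,0,0],[0,0,0],[0,0,0],[0,0,0],[0,0,0],[0,0,0]], "gripper": [1,1,1,1,1,1,1,1,1,1]}}

```text
t: 39.55
ee_pos: [0.6198, -0.0963, 0.1842]
tool_rot: [-0.0, 0.993, -0.12, 0.003]
wrist_force: [0.3, 0.1, -0.1]
opening: 0.0871
finger_force: 0.0
```

Call:
{"api": "apply_moves", "payload": {"linear": [[-0.04,0,0],[-0.05,0,0],[-0.05,0,0],[-0.04,0,0],[0,0,0],[0,0,0],[0,0,0],[0,0,0],[0,0,0],[0,0,0]], "rotation": [[0,0,0],[0,0,0],[0,0,0],[0,0,0],[0,0,0],[0,0,0],[0,0,0],[0,0,0],[0,0,0],[0,0,0]], "gripper": [1,1,1,1,1,1,1,1,1,1]}}

```text
t: 40.8
ee_pos: [0.4433, -0.0536, 0.1806]
tool_rot: [0.0, 0.993, -0.12, -0.0]
wrist_force: [-0.2, 0.3, -0.7]
opening: 0.0868
finger_force: 0.0
```

```bash
python3 - <<'E'
from meas import *
P={n:cams.capture(n) for n in('top','side')}
p=P['side'][0];cv2.imwrite('pics/f.png',cv2.resize(p[100:300,180:345],None,fx=3,fy=3,interpolation=cv2.INTER_CUBIC)[:,:,::-1])
for n,(p,d) in P.items():
    rd=near(comps(p,(0,150,60),(4,255,255),15)+comps(p,(172,150,60),(180,255,255),15),proj(n,[[.618,-.096,.074]])[0])
    L=plane(n,cont(rd),.074);print(n,'jar',cv2.minEnclosingCircle((L*1000).astype(np.float32)))
    v,u=np.nonzero(d>0);c,rr=rays(n,np.c_[u,v]);W=c+rr*d[v,u][:,None];h=cv2.cvtColor(p,cv2.COLOR_RGB2HSV)
    s=(W[:,2]>.07)&(W[:,2]<.09)&(np.hypot(W[:,0]-.472,W[:,1]-.092)<.08)&(h[v,u,1]<60)
    if s.sum(): print(n,'mug rim',s.sum(),W[s].min(0).round(3),W[s].max(0).round(3))
E
python3 go.py 0 0 0 0
```

```text
top jar ((617.064208984375, -94.16621398925781), 30.241323471069336)
top mug rim 27 [0.457 0.065 0.07 ] [0.514 0.12  0.087]
side jar ((618.6621704101562, -103.31192016601562), 32.57886505126953)
side mug rim 49 [0.454 0.063 0.07 ] [0.524 0.124 0.086]
t 40.9 at [ 0.4432 -0.0536  0.1807] psi -0.24 tilt [-0.0001 -0.    ] q [ 0.25  0.08 -0.42 -0.   -1.07  1.09] open 0.0874 ff 0.0 F [0.7 0.  0.4]
shift(after turn) [-0.4432 -0.0536  0.1807] turn -0.24 | shift now-axes [-0.4432  0.0532  0.1807]
```

View pics/f.png

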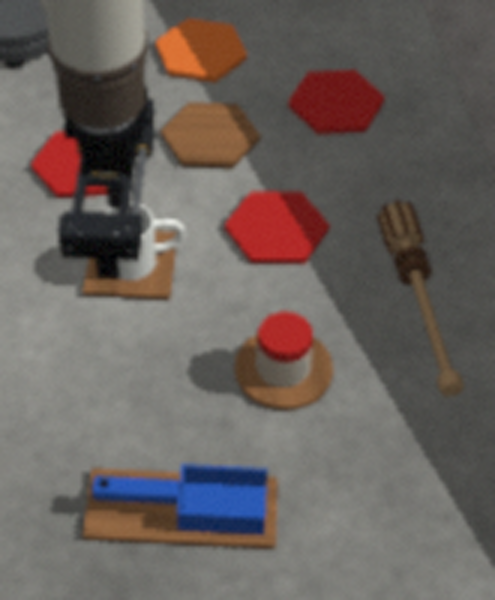

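The jar is centred on the round rest (crop (285,350)), the scoop is on the long rest, the mug is on the square rest behind the raised gripper, and the hex rest at (210,133) is empty. I'm handing in.

```bash
python3 -c "
from station import bot
print(bot.close_job())"
```

```text
the job is handed in; nothing more can be done
None
```

I handed the job in at about 41 s of robot time: jar on the round rest, mug on the square rest, scoop on the long rest, each within a few mm of its middle by my camera measurements, and the hex rest empty after parking the jar there; no verdict came back.

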